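# Ready the seed sifter for filling

### The job

Push the open drawer of the seed sifter fully home until it clicks into its detent, then tug the hopper lid up gently by its bar to find out whether it is caught; only if it is, press the round release button beside the lid right down to free it, otherwise leave the button alone. Then lift the lid by its bar to about half open, some 45 degrees, and finish while still holding it open there in the gripper, with the drawer still home and everything else on the table left where it stands.

Things in the scene. Friction and masses are not known exactly. Their poses are not given: they have to be found in the camera images.
- sifter: Seed sifter fixed to the table, 200 mm deep. Origin on the table, mid depth, where its two sections meet; x points from its front (robot's side) to its back, y left, z up. Left (y 0 to 200 mm): hopper, 120 mm high, steel lid on top. Right (y -160 to 0): drawer housing, 85 mm high, a small jar on the back half of its roof. Front faces at x = -100 mm.
- drawer (a joint): The drawer in the right section: 0 is fully home, positive is how far (m) it stands out to the front (-x of the sifter). It starts 30 to 60 mm out. Sliding takes about 1 N; a detent hump some 6 mm before home takes about 4 to 5 N to pass, after which it is held home.
- drawer_face (a point): Middle of the outer face of the drawer's front plate (white, 150 mm wide, 58 mm high, centre 46 mm above the table). Moves with the drawer; axes as the sifter's. With the drawer home it lies at sifter x = -112 mm.
- lid (a joint): Hopper lid: 0 shut, grows (rad) as its front edge rises; limit 1.5. Hinged at the back; falls shut if let go. Lifting at the bar takes 2 to 4 N. If caught by its hidden catch it has about 0.02 rad (4 to 5 mm at the bar) of play, then stops hard; this cannot be seen, only felt by tugging (6 to 12 N is plenty, over 30 forces it).
- lid_bar (a point): Middle of the lid's round grab bar; moves and tilts with the lid. Bar 12 mm thick, 95 mm long along the sifter's y. Lid shut: 124 mm above the table, level with the lid, 45 mm in front of the front face (38 mm free between). Can be pinched from above, fingers closing along the sifter's x; it turns between the fingers as the lid rises. 240 mm from the hinge line.
- lid_hinge (a point): Point on the lid's hinge line (which runs along the sifter's y), fixed, 124 mm above the table, directly behind the middle of the bar.
- release (a joint): Release button: 0 up, 0.008 m fully pressed (downward). Sprung, 4 to 5 N fully down. It frees a caught lid at about 5 mm; the catch then stays free after the button is let go.
- release_top (a point): Centre of the top of the release button: round black cap, 26 mm across, top 133 mm above the table, on the 45 mm wide ledge right of the lid, near the front (sifter x = -60 mm, y = 22 mm). Pressed straight down.

How it is judged (in metres and radians):
On the way, in this order (a step that is already met when the one before it is completed fails the run):
1. the drawer is pushed home past its detent (value of joint drawer below 0.0025 m), for 0.2 s.
2. the lid is tugged: it pulls up against its catch, or, not being caught, it rises ((contact force between lid_c0 and hook_c0 above 1.5 N or (x of catch_b_c0 in the frame of sifter below -0.02 m and value of joint lid above 0.06 rad))), for 0.05 s.
3. the lid is lifted by the gripper (value of joint lid above 0.3 rad and contact force between the fingers and lid above 0.8 N), for 0.1 s.
At the end, for the whole second after the job is handed in: The gripper's fingers are holding the lid (contact over 0.8 N), still (under 0.15 rad/s), open between 0.55 and 1.05 rad (32 to 60 degrees), and the drawer is home within 4 mm (value of joint lid between 0.55 and 1.05 rad and contact force between the fingers and lid above 0.8 N and not (velocity of joint lid above 0.15 rad/s) and not (velocity of joint lid below -0.15 rad/s) and value of joint drawer below 0.004 m); the arm keeps its last pose, push and grip.
It fails at once if the release button is pressed although the lid is not caught (x of catch_b_c0 in the frame of sifter below -0.02 m and value of joint release above 0.004 m).
It fails at once if the catch is forced: the lid pulls at it with more than 70 N (contact force between lid_c0 and hook_c0 above 70 N).
It fails at once if a jar, the spoon, the bowl or the tub is moved more than 30 mm (distance of any of jar_top, jar_left, spoon, bowl, tub, jar_right from where it was at the start of the episode above 0.03 m).
It also fails if it takes over 72 s, if anything falls off the work surface, if the arm or the gripper's body presses on something with over 40 N, if the wrist force passes 120 N, or if a joint passes its speed limit or range.

### The arm

A 6-joint arm with a two-finger parallel gripper is mounted at the origin on the work surface. World frame = base frame: x ahead of the robot, y to its left, z up, the work surface at z = 0. Lengths are in mm, angles in rad, forces in N, time in s.
With the tool pointing down it reaches from about 250 to 775 mm from the base axis. Payload 4 kg.
Tool frame: the origin (TCP) lies midway between the tips of the shut fingers; the grasp point (between the pads) lies 19 mm behind it (env.grip_point_offset is the z of the grasp point in the tool frame, in mm); z points along the fingers, y is the line along which they close (so a half turn about z gives the same grasp; the last joint's range is limited). The gripper opens to 94 mm and grips with 3 to 60 N. Pads are 16 mm wide; open, the fingers measure 119 mm over their backs; the gripper's body (75 mm by 177 mm) begins 78 mm behind the grasp point.
Start: joints at [1.068, 0.087, 1.371, -0, 1.684, -0.103], TCP at [214.09, 506.642, 205.506] pointing down, gripper open.
Joint ranges: [-3.1, 3.1], [-0.76, 2.03], [0.27, 2.55], [-1.08, 4.22], [0.17, 2.65], [-2.57, 2.57]. Speed limits (rad/s): [2.79, 2.79, 3.14, 3.14, 3.14, 3.14].

### API

Orientations are given as a rotation vector (axis times angle).
In Python, from station import env gives the robot as it stands. The module is installed in compiled form; this text tells all that it offers.
- The arm moves only by the tool apply_moves, never from a script. Its argument "steps" is a list of rows, each an object with "travel": the shift along the tool's x, y, z in m, a list of three; "rotation": the turn, a rotation vector about the tool's x, y, z in rad, a list of three; "gripper": the closure, from -1 (fully open) to 1 (shut), so that 0 is half open. In form: [{"travel": [tx, ty, tz], "rotation": [rx, ry, rz], "gripper": gripper}, ...]. A call has exactly 10 rows; each row shifts and turns the commanded pose from where the row before left it, along the tool's axes as they then stand; what a row does not reach is not made up. A row lasts 1/10 s, in which the tool goes at most 50 mm and 8.59 degrees, less where a joint would pass 70% of its speed; a pose out of reach is approached as far as the arm can. A call is refused whole if a number of a shift passes 0.05 or a number of a turn 0.15, either way. A call with a gripper value outside its range is refused whole. The fingers move at their own pace and stop on an object; "newtons" is the grip in N (left out, the last holds). Time passes only in rows, so rows that do not move let the fingers close, or fill a call up. It gives the time, the measured TCP pose, the force, the opening and the grip force at its end, in the units of the state.
- env.get_obs(): the state, without advancing time (a new reading comes with each control period).
- env.capture(name): name is "scene" or "top" or "wrist"; returns the picture (400x640x3 uint8, red, green, blue); there is no depth.
- env.calibration(name): a dict with "fovy" (degrees; the focal length in pixels is half the picture's height over the tangent of half this angle, whatever the lens; pixels are square), "cx", "cy" (the principal point, pixels), "R" (3x3) and "t" (3): a world point X has camera coordinates R X + t. Camera axes: x right, y down, z forward; pixel columns grow to the right and rows downward; lengths in mm; the calibration is good to about 2 mm. The wrist camera is an equidistant fisheye: a pixel r from the principal point sees the ray r / f radians off the axis. A picture is of the moment at which its call begins: read the wrist's pose just before it. calibration takes no time and is no camera call; for the wrist camera it gives the pose at the moment of the call.
- env.hand_in(): hands the job in; it is judged then, once.
The state is a dict: "t": time; "qpos": joint angles; "joint_velocities": joint speeds; "tau": joint torques, N m; "tool_pos": TCP position; "eef_rot": TCP orientation; "contact_force": force on the tool from outside, world axes, zero at the start; "wrist_torque": the same for the moment, N m; "gripper_width": opening from 0.0 (shut) to 1.0 (fully open); "finger_force": force on a finger pad.
Only numpy, scipy, OpenCV 4.12 (cv2) and the standard library are available. Lean on these libraries where they do the work, as an engineer would, in place of code of your own. Each camera call takes 0.05 s, during which the arm holds its last target. There are 200 camera calls.

## Working session

There is one attempt and no reset: what is moved stays moved. The work goes in short steps, Python scripts to look and compute and a tool call to move; the robot and the scene stay as the last step left them, time stands still between calls to the robot, and variables do not carry over. Pictures are saved under pics/ and viewed, at most 10 in all, crops included, and the job is handed in when it is done.

Besides the shell and the picture viewer there is one more tool, called after ">>>" by a JSON object that holds its "api" and its "payload". apply_moves: Moves the arm, as the interface text tells. Its arguments: {"type":"object","properties":{"steps":{"type":"array","items":{"type":"object","properties":{"travel":{"type":"array","items":{"type":"number"}},"rotation":{"type":"array","items":{"type":"number"}},"gripper":{"type":"number"}}}},"newtons":{"type":"number"}},"required":["steps"]}

```bash
mkdir -p pics; python3 - <<'E'
from station import env
import cv2,numpy as np
o=env.get_obs();print({k:np.round(v,3) for k,v in o.items()})
for n in("scene","top"):
    im=env.capture(n);cv2.imwrite(f"pics/{n}.png",im[:,:,::-1])
    c=env.calibration(n);print(n,c)
E
```

```text
{'t': np.float64(0.0), 'qpos': array([ 1.068,  0.088,  1.372,  0.   ,  1.684, -0.103]), 'joint_velocities': array([-0.   , -0.001,  0.   , -0.002,  0.001, -0.001]), 'tau': array([ 1.0000e-03, -3.4018e+01, -3.0243e+01,  7.2000e-02,  3.3000e-02,
       -0.0000e+00]), 'tool_pos': array([213.798, 506.137, 204.306]), 'eef_rot': array([-6.240e-01, -3.078e+00,  3.000e-03]), 'contact_force': array([ 0.798,  0.267, -0.185]), 'wrist_torque': array([ 0.022,  0.007, -0.03 ]), 'finger_force': np.float64(0.0), 'gripper_width': np.float64(0.996)}
scene {'fovy': 51.56210211655271, 'cx': 322.81319441811655, 'cy': 200.99925111685695, 'R': array([[ 0.47128541,  0.88180537, -0.01758855],
       [ 0.55450334, -0.3117472 , -0.77158262],
       [-0.68586887,  0.35388272, -0.63588592]]), 't': array([-326.57638498, -255.29262406, 1196.31816104])}
top {'fovy': 56.6811041694329, 'cx': 318.02366865343396, 'cy': 198.16360435080142, 'R': array([[-0.02897931, -0.99923454, -0.0262781 ],
       [-0.98871318,  0.03252026, -0.14624869],
       [ 0.14699131,  0.02174331, -0.98889877]]), 't': array([ 70.4624936 , 641.48901831, 681.12962596])}
```

View pics/scene.png

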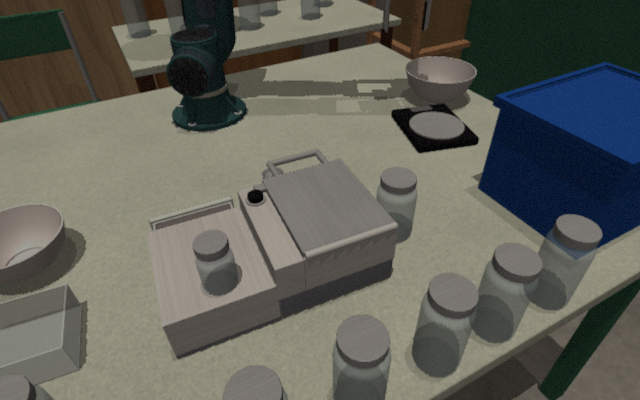

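View pics/top.png

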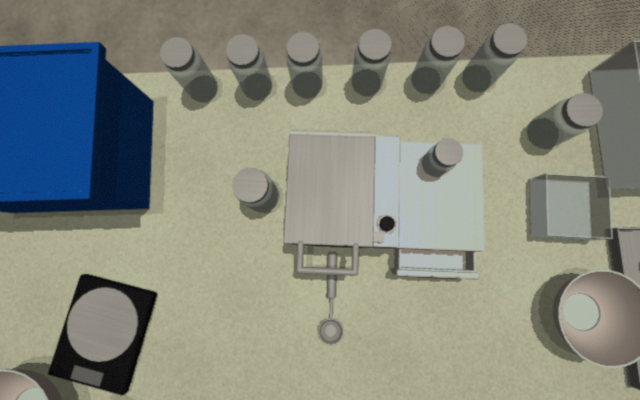

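The top view shows the sifter square to the camera: lid around (330,190), bar around (328,271), button (387,224), drawer front edge around (436,275) and a spoon below the bar. I'll enlarge it.

```bash
python3 - <<'E'
import cv2
im=cv2.imread("pics/top.png")[120:290,275:495]
cv2.imwrite("pics/crop.png",cv2.resize(im,None,fx=3.5,fy=3.5,interpolation=cv2.INTER_CUBIC))
E
```

```text
(no output)
```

View pics/crop.png

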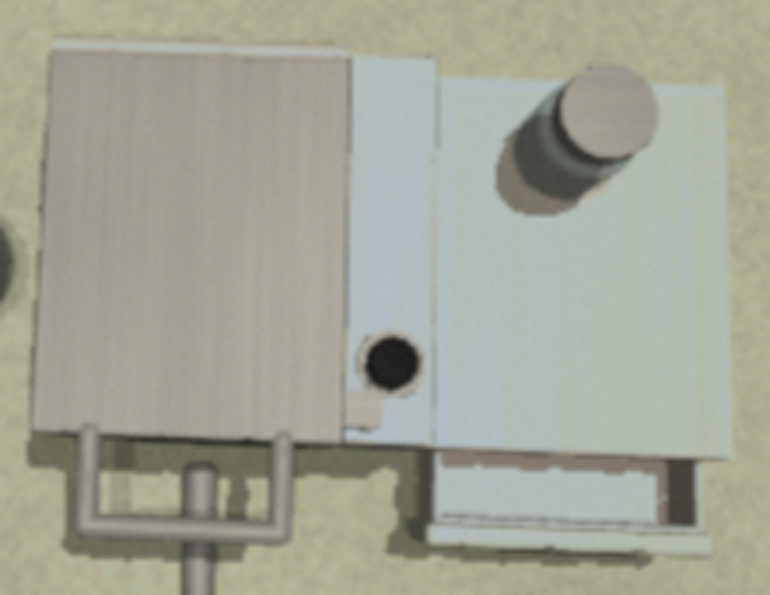

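The crop shows the bar centre at (183,529), the button at (391,362), the housing's right corners at (731,459) and (725,87), the ledge's right corners at (434,444) and (435,57), and the drawer plate's top front edge from (428,541) to (711,552). I'll fit the pose from these.

```bash
cat > h.py <<'E'
from station import env
import numpy as np
from scipy.optimize import least_squares
from scipy.spatial.transform import Rotation as Ro
def proj(X,c):
    f=200/np.tan(np.radians(c["fovy"]/2)); p=np.asarray(X)@c["R"].T+c["t"]
    return p[:,:2]/p[:,2:]*f+[c["cx"],c["cy"]]
def back(uv,z,c):
    f=200/np.tan(np.radians(c["fovy"]/2)); d=np.r_[(np.array(uv)-[c["cx"],c["cy"]])/f,1]@c["R"]
    o=-c["R"].T@c["t"]; return o+d*(z-o[2])/d[2]
def world(p,P):
    a=p[2];R=np.array([[np.cos(a),-np.sin(a)],[np.sin(a),np.cos(a)]])
    P=np.atleast_2d(P).astype(float);return np.c_[P[:,:2]@R.T+p[:2],P[:,2]]
E
python3 - <<'E'
from h import *
c=env.calibration("top")
px=lambda L:np.array(L)/3.5+[275,120]-0.35
uv=px([(391,362),(731,459),(725,87),(434,444),(435,57),(183,529)])
S=np.array([(-60,22,133),(-100,-160,85),(100,-160,85),(-100,0,120),(100,0,120),(-145,122.5,124)])
def res(p):
    s=S.copy();s[5,1]=p[3];return (proj(world(p,s),c)-uv).ravel()
r=least_squares(res,[600,0,0,122]);print(r.x.round(4),r.fun.reshape(-1,2).round(1))
p=r.x
for n,s in dict(button=(-60,22,133),bar=(-145,p[3],124),hinge=(95,p[3],124),face0=(-112,-80,46)).items():print(n,world(p,s).round(1))
a=p[2]
for q in px([(428,541),(711,552)]):
    w=back(q,75,c);d=w[:2]-p[:2];print("plate edge sifter",d@[np.cos(a),np.sin(a)],d@[-np.sin(a),np.cos(a)],w)
for q in px([(85,525),(285,533)]): print("bar",back(q,124,c))
# scene check
sc=env.calibration("scene");print(proj(world(p,[(-60,22,133),(-100,-160,85),(100,-160,85)]),sc))
E
```

```text
[ 6.423663e+02 -9.396510e+01 -7.100000e-02  1.212971e+02] [[ 0.5 -0.1]
 [ 0.1  0.4]
 [-0.6 -0.4]
 [-0.5  0.7]
 [ 0.4 -0.4]
 [ 0.  -0.1]]
button [[584.1 -67.8 133. ]]
bar [[506.3  37.3 124. ]]
hinge [[745.7  20.3 124. ]]
face0 [[ 525.  -165.8   46. ]]
plate edge sifter -148.09116895739712 -6.671261877379332 [494.17519465 -90.1067115   75.        ]
plate edge sifter -147.3388945197895 -152.60927073795756 [ 484.5655734  -235.72993605   75.        ]
bar [509.41121768  85.20646929 124.        ]
bar [502.86525811 -12.25379151 124.        ]
[[254.48105436 193.21714233]
 [145.93945873 231.30023633]
 [161.71245873 325.93144194]]
```

Fit is good to under 1 px: sifter at (642.4, -94.0) with yaw -0.071, and the drawer about 36 mm out. I'll turn the tool so that its y lies along sifter x and its x along sifter y. One orientation then serves the whole job.

```bash
cat >> h.py <<'E'
P=np.array([642.37,-93.97,-0.071,121.3])
def st():
    o=env.get_obs();d=o["tool_pos"][:2]-P[:2];a=P[2]
    R=Ro.from_rotvec(o["eef_rot"]).as_matrix()
    s=np.r_[d@[np.cos(a),np.sin(a)],d@[-np.sin(a),np.cos(a)],o["tool_pos"][2]]
    print("t",o["t"].round(2),"TCP sifter",s.round(1),"yaw tool y rel",(np.arctan2(R[1,1],R[0,1])-a).round(4),"z",R[:,2].round(3),"F",o["contact_force"].round(2),"w",o["gripper_width"].round(3),o["finger_force"].round(2))
    return s
E
python3 -c "
from h import *
s=st()
print(np.array([-185,-80,204])-s)"
```

```text
Traceback (most recent call last):
  File "h.py", line 19, in st
    print("t",o["t"].round(2),"TCP sifter",s.round(1),"yaw tool y rel",(np.arctan2(R[1,1],R[0,1])-a).round(4),"z",R[:,2].round(3),"F",o["contact_force"].round(2),"w",o["gripper_width"].round(3),o["finger_force"].round(2))
              ^^^^^^^^^^^^
AttributeError: 'float' object has no attribute 'round'
```

```bash
sed -i 's/o\["t"\].round(2)/round(float(o["t"]),2)/; s/o\["gripper_width"\].round(3),o\["finger_force"\].round(2)/round(float(o["gripper_width"]),3),round(float(o["finger_force"]),2)/' h.py
python3 -c "
from h import *
s=st()
print(np.array([-185,-80,204])-s)"
```

```text
t 0.1 TCP sifter [-470.   568.3  204.4] yaw tool y rel 1.242 z [-0.001 -0.002 -1.   ] F [-0.5  -0.26 -0.  ] w 1.002 0.0
[ 2.85023269e+02 -6.48252351e+02 -4.09663830e-01]
```

>>> {"api": "apply_moves", "payload": {"steps": [{"rotation":[0,0,0.1242],"travel":[0,0,0],"gripper":1},{"rotation":[0,0,0.1242],"travel":[0,0,0],"gripper":1},{"rotation":[0,0,0.1242],"travel":[0,0,0],"gripper":1},{"rotation":[0,0,0.1242],"travel":[0,0,0],"gripper":1},{"rotation":[0,0,0.1242],"travel":[0,0,0],"gripper":1},{"rotation":[0,0,0.1242],"travel":[0,0,0],"gripper":1},{"rotation":[0,0,0.1242],"travel":[0,0,0],"gripper":1},{"rotation":[0,0,0.1242],"travel":[0,0,0],"gripper":1},{"rotation":[0,0,0.1242],"travel":[0,0,0],"gripper":1},{"rotation":[0,0,0.1242],"travel":[0,0,0],"gripper":1}], "newtons": 20}}

```text
t: 1.1
tool_pos: [213.9, 506.3, 204.8]
eef_rot: [2.304, 2.135, -0.002]
contact_force: [0.2, -0.2, 0.4]
gripper_width: 0.189
finger_force: 0.0
```

```bash
python3 -c "
from h import *
s=st()
print(np.array([-185,-80,204])-s)"
```

```text
t 1.1 TCP sifter [-469.9  568.4  204.8] yaw tool y rel -0.0052 z [-0.001 -0.001 -1.   ] F [ 0.18 -0.2   0.43] w 0.189 0.0
[ 284.93803137 -648.40175841   -0.8063214 ]
```

>>> {"api": "apply_moves", "payload": {"steps": [{"travel":[-0.0324,0.0142,0],"rotation":[0,0,0],"gripper":1},{"travel":[-0.0324,0.0142,0],"rotation":[0,0,0],"gripper":1},{"travel":[-0.0324,0.0142,0],"rotation":[0,0,0],"gripper":1},{"travel":[-0.0324,0.0142,0],"rotation":[0,0,0],"gripper":1},{"travel":[-0.0324,0.0142,0],"rotation":[0,0,0],"gripper":1},{"travel":[-0.0324,0.0142,0],"rotation":[0,0,0],"gripper":1},{"travel":[-0.0324,0.0142,0],"rotation":[0,0,0],"gripper":1},{"travel":[-0.0324,0.0142,0],"rotation":[0,0,0],"gripper":1},{"travel":[-0.0324,0.0142,0],"rotation":[0,0,0],"gripper":1},{"travel":[-0.0324,0.0142,0],"rotation":[0,0,0],"gripper":1}]}}

```text
t: 2.1
tool_pos: [332.7, 172.0, 205.1]
eef_rot: [-2.298, -2.141, 0.0]
contact_force: [0.9, 0.6, 1.2]
gripper_width: 0.009
finger_force: 0.0
```

>>> {"api": "apply_moves", "payload": {"steps": [{"travel":[-0.0324,0.0142,0],"rotation":[0,0,0],"gripper":1},{"travel":[-0.0324,0.0142,0],"rotation":[0,0,0],"gripper":1},{"travel":[-0.0324,0.0142,0],"rotation":[0,0,0],"gripper":1},{"travel":[-0.0324,0.0142,0],"rotation":[0,0,0],"gripper":1},{"travel":[-0.0324,0.0142,0],"rotation":[0,0,0],"gripper":1},{"travel":[-0.0324,0.0142,0],"rotation":[0,0,0],"gripper":1},{"travel":[-0.0324,0.0142,0],"rotation":[0,0,0],"gripper":1},{"travel":[-0.0324,0.0142,0],"rotation":[0,0,0],"gripper":1},{"travel":[-0.0324,0.0142,0],"rotation":[0,0,0],"gripper":1},{"travel":[-0.0324,0.0142,0],"rotation":[0,0,0],"gripper":1}]}}

```text
t: 3.1
tool_pos: [451.4, -161.2, 204.9]
eef_rot: [-2.299, -2.14, 0.0]
contact_force: [1.2, 0.0, 0.0]
gripper_width: 0.007
finger_force: 0.0
```

```bash
python3 -c "
from h import *
s=st()
print(np.array([-185,-80,48])-s)"
```

```text
t 3.1 TCP sifter [-185.7  -80.7  204.9] yaw tool y rel -0.0004 z [-0.001  0.001 -1.   ] F [1.25 0.02 0.03] w 0.007 0.0
[   0.73431739    0.65030468 -156.915339  ]
```

>>> {"api": "apply_moves", "payload": {"steps": [{"travel":[0,0,0.0157],"rotation":[0,0,0],"gripper":1},{"travel":[0,0,0.0157],"rotation":[0,0,0],"gripper":1},{"travel":[0,0,0.0157],"rotation":[0,0,0],"gripper":1},{"travel":[0,0,0.0157],"rotation":[0,0,0],"gripper":1},{"travel":[0,0,0.0157],"rotation":[0,0,0],"gripper":1},{"travel":[0,0,0.0157],"rotation":[0,0,0],"gripper":1},{"travel":[0,0,0.0157],"rotation":[0,0,0],"gripper":1},{"travel":[0,0,0.0157],"rotation":[0,0,0],"gripper":1},{"travel":[0,0,0.0157],"rotation":[0,0,0],"gripper":1},{"travel":[0,0,0.0157],"rotation":[0,0,0],"gripper":1}]}}

```text
t: 4.1
tool_pos: [451.0, -159.6, 47.3]
eef_rot: [-2.298, -2.14, 0.0]
contact_force: [-0.2, 0.1, -0.1]
gripper_width: 0.011
finger_force: 0.0
```

>>> {"api": "apply_moves", "payload": {"steps": [{"travel":[0,0.005,0],"rotation":[0,0,0],"gripper":1},{"travel":[0,0.005,0],"rotation":[0,0,0],"gripper":1},{"travel":[0,0.005,0],"rotation":[0,0,0],"gripper":1},{"travel":[0,0.005,0],"rotation":[0,0,0],"gripper":1},{"travel":[0,0.005,0],"rotation":[0,0,0],"gripper":1},{"travel":[0,0.005,0],"rotation":[0,0,0],"gripper":1},{"travel":[0,0.005,0],"rotation":[0,0,0],"gripper":1},{"travel":[0,0.005,0],"rotation":[0,0,0],"gripper":1},{"travel":[0,0.005,0],"rotation":[0,0,0],"gripper":1},{"travel":[0,0.005,0],"rotation":[0,0,0],"gripper":1}]}}

```text
t: 5.1
tool_pos: [501.3, -163.4, 48.4]
eef_rot: [-2.298, -2.141, 0.001]
contact_force: [-4.4, 1.1, 3.7]
gripper_width: 0.004
finger_force: 2.5
```

```bash
python3 -c "
from h import *
s=st()"
```

```text
t 5.1 TCP sifter [-135.8  -79.3   48.4] yaw tool y rel 0.0 z [-0.001  0.    -1.   ] F [-4.41  1.09  3.73] w 0.004 2.55
```

>>> {"api": "apply_moves", "payload": {"steps": [{"travel":[0,0.0015,0],"rotation":[0,0,0],"gripper":1},{"travel":[0,0.0015,0],"rotation":[0,0,0],"gripper":1},{"travel":[0,0.0015,0],"rotation":[0,0,0],"gripper":1},{"travel":[0,0.0015,0],"rotation":[0,0,0],"gripper":1},{"travel":[0,0.0015,0],"rotation":[0,0,0],"gripper":1},{"travel":[0,0.001,0],"rotation":[0,0,0],"gripper":1},{"travel":[0,0.001,0],"rotation":[0,0,0],"gripper":1},{"travel":[0,0.001,0],"rotation":[0,0,0],"gripper":1},{"travel":[0,0,0],"rotation":[0,0,0],"gripper":1},{"travel":[0,0,0],"rotation":[0,0,0],"gripper":1}]}}

```text
t: 6.1
tool_pos: [512.2, -164.2, 48.5]
eef_rot: [2.298, 2.141, 0.001]
contact_force: [-1.1, 0.6, -0.7]
gripper_width: 0.003
finger_force: 0.0
```

```bash
python3 -c "
from h import *
s=st()"
```

```text
t 6.1 TCP sifter [-124.8  -79.2   48.5] yaw tool y rel 0.0001 z [ 0.001  0.    -1.   ] F [-1.08  0.64 -0.72] w 0.003 0.0
```

>>> {"api": "apply_moves", "payload": {"steps": [{"travel":[0,0.001,0],"rotation":[0,0,0],"gripper":1},{"travel":[0,0.001,0],"rotation":[0,0,0],"gripper":1},{"travel":[0,0.001,0],"rotation":[0,0,0],"gripper":1},{"travel":[0,0,0],"rotation":[0,0,0],"gripper":1},{"travel":[0,0,0],"rotation":[0,0,0],"gripper":1},{"travel":[0,0,0],"rotation":[0,0,0],"gripper":1},{"travel":[0,0,0],"rotation":[0,0,0],"gripper":1},{"travel":[0,0,0],"rotation":[0,0,0],"gripper":1},{"travel":[0,0,0],"rotation":[0,0,0],"gripper":1},{"travel":[0,0,0],"rotation":[0,0,0],"gripper":1}]}}

```text
t: 7.1
tool_pos: [512.8, -164.2, 48.5]
eef_rot: [-2.296, -2.139, 0.004]
contact_force: [-5.4, 0.3, 4.0]
gripper_width: 0.009
finger_force: 3.3
```

```bash
python3 -c "
from h import *
s=st()"
```

```text
t 7.1 TCP sifter [-124.2  -79.2   48.5] yaw tool y rel -0.0001 z [-0.004  0.001 -1.   ] F [-5.36  0.3   4.04] w 0.009 3.3
```

>>> {"api": "apply_moves", "payload": {"steps": [{"travel":[0,0.001,0],"rotation":[0,0,0],"gripper":1},{"travel":[0,0.001,0],"rotation":[0,0,0],"gripper":1},{"travel":[0,0.001,0],"rotation":[0,0,0],"gripper":1},{"travel":[0,0,0],"rotation":[0,0,0],"gripper":1},{"travel":[0,0,0],"rotation":[0,0,0],"gripper":1},{"travel":[0,0,0],"rotation":[0,0,0],"gripper":1},{"travel":[0,0,0],"rotation":[0,0,0],"gripper":1},{"travel":[0,0,0],"rotation":[0,0,0],"gripper":1},{"travel":[0,0,0],"rotation":[0,0,0],"gripper":1},{"travel":[0,0,0],"rotation":[0,0,0],"gripper":1}]}}

```text
t: 8.1
tool_pos: [512.7, -164.2, 48.5]
eef_rot: [-2.293, -2.135, 0.012]
contact_force: [-14.2, 1.3, 9.1]
gripper_width: 0.005
finger_force: 7.4
```

```bash
python3 - <<'E'
from h import *
import cv2
s=st()
cv2.imwrite("pics/top2.png",cv2.resize(env.capture("top")[180:300,290:500,::-1],None,fx=3.5,fy=3.5,interpolation=cv2.INTER_CUBIC))
E
```

```text
t 8.1 TCP sifter [-124.3  -79.2   48.5] yaw tool y rel -0.0001 z [-0.011  0.001 -1.   ] F [-14.25   1.3    9.07] w 0.005 7.38
```

View pics/top2.png

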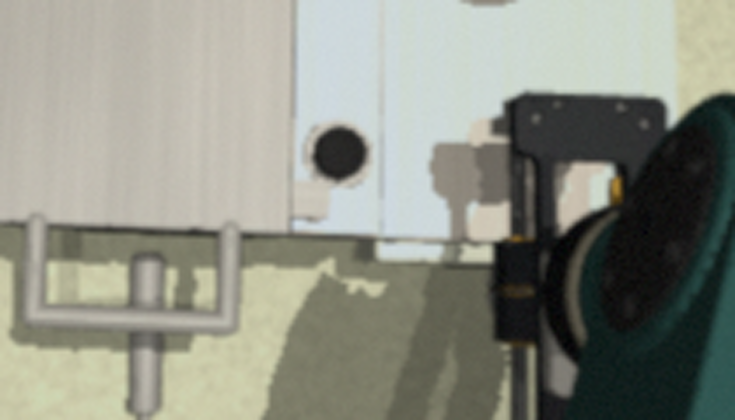

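The front plate now sits against the housing (lower edge about row 260), and the tool stopped hard at 14 N, so the drawer is home. I'll back off, rise and move to above the bar.

>>> {"api": "apply_moves", "payload": {"steps": [{"travel":[0,-0.015,0],"rotation":[0,0,0],"gripper":1},{"travel":[0,-0.015,0],"rotation":[0,0,0],"gripper":1},{"travel":[0,0,-0.025],"rotation":[0,0,0],"gripper":1},{"travel":[0,0,-0.025],"rotation":[0,0,0],"gripper":1},{"travel":[0,0,-0.025],"rotation":[0,0,0],"gripper":1},{"travel":[0,0,-0.025],"rotation":[0,0,0],"gripper":0.25},{"travel":[0,0,-0.025],"rotation":[0,0,0],"gripper":0.25},{"travel":[0.04,0,0],"rotation":[0,0,0],"gripper":0.25},{"travel":[0.04,0,0],"rotation":[0,0,0],"gripper":0.25},{"travel":[0.04,0,0],"rotation":[0,0,0],"gripper":0.25}]}}

```text
t: 9.15
tool_pos: [497.0, -41.7, 174.0]
eef_rot: [2.299, 2.139, 0.003]
contact_force: [0.1, 0.3, 0.2]
gripper_width: 0.366
finger_force: 0.0
```

>>> {"api": "apply_moves", "payload": {"steps": [{"travel":[0.04,0,0],"rotation":[0,0,0],"gripper":0.25},{"travel":[0.04,0,0],"rotation":[0,0,0],"gripper":0.25},{"travel":[0,0,0],"rotation":[0,0,0],"gripper":0.25},{"travel":[0,0,0],"rotation":[0,0,0],"gripper":0.25},{"travel":[0,0,0],"rotation":[0,0,0],"gripper":0.25},{"travel":[0,0,0],"rotation":[0,0,0],"gripper":0.25},{"travel":[0,0,0],"rotation":[0,0,0],"gripper":0.25},{"travel":[0,0,0],"rotation":[0,0,0],"gripper":0.25},{"travel":[0,0,0],"rotation":[0,0,0],"gripper":0.25},{"travel":[0,0,0],"rotation":[0,0,0],"gripper":0.25}]}}

```text
t: 10.15
tool_pos: [502.0, 36.7, 173.5]
eef_rot: [2.299, 2.141, 0.0]
contact_force: [0.2, -1.1, 1.2]
gripper_width: 0.378
finger_force: 0.0
```

```bash
python3 - <<'E'
from h import *
import cv2
s=st(); print(np.array([-145,121.3,105])-s)
cv2.imwrite("pics/w.png",env.capture("wrist")[:,:,::-1])
E
```

```text
t 10.15 TCP sifter [-149.3  120.4  173.5] yaw tool y rel -0.0005 z [ 0.  0. -1.] F [ 0.16 -1.11  1.24] w 0.378 0.0
[  4.26246049   0.86904113 -68.50080007]
```

View pics/w.png

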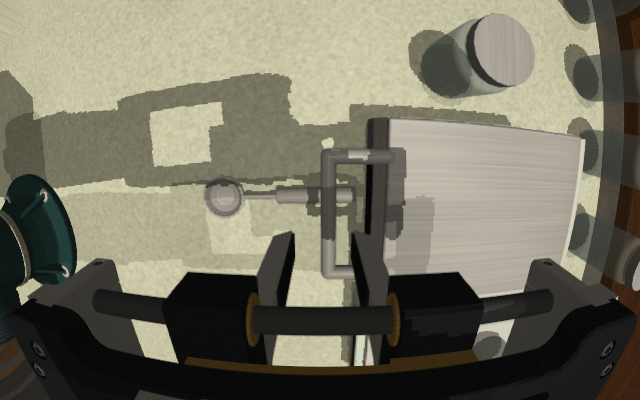

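The wrist view shows the bar at column 328, between the fingertips at about columns 293 and 352. I'll shift 4 mm, descend and close.

>>> {"api": "apply_moves", "payload": {"steps": [{"travel":[0.0009,0.0043,0],"rotation":[0,0,0],"gripper":0.25},{"travel":[0,0,0.01],"rotation":[0,0,0],"gripper":0.25},{"travel":[0,0,0.01],"rotation":[0,0,0],"gripper":0.25},{"travel":[0,0,0.01],"rotation":[0,0,0],"gripper":0.25},{"travel":[0,0,0.01],"rotation":[0,0,0],"gripper":0.25},{"travel":[0,0,0.01],"rotation":[0,0,0],"gripper":0.25},{"travel":[0,0,0.01],"rotation":[0,0,0],"gripper":0.25},{"travel":[0,0,0.008],"rotation":[0,0,0],"gripper":0.25},{"travel":[0,0,0],"rotation":[0,0,0],"gripper":0.25},{"travel":[0,0,0],"rotation":[0,0,0],"gripper":0.25}]}}

```text
t: 11.2
tool_pos: [506.4, 37.6, 105.4]
eef_rot: [-2.299, -2.141, -0.0]
contact_force: [-0.2, 0.5, 0.8]
gripper_width: 0.378
finger_force: 0.0
```

>>> {"api": "apply_moves", "payload": {"steps": [{"travel":[0,0,0],"rotation":[0,0,0],"gripper":1},{"travel":[0,0,0],"rotation":[0,0,0],"gripper":1},{"travel":[0,0,0],"rotation":[0,0,0],"gripper":1},{"travel":[0,0,0],"rotation":[0,0,0],"gripper":1},{"travel":[0,0,0],"rotation":[0,0,0],"gripper":1},{"travel":[0,0,0],"rotation":[0,0,0],"gripper":1},{"travel":[0,0,0],"rotation":[0,0,0],"gripper":1},{"travel":[0,0,0],"rotation":[0,0,0],"gripper":1},{"travel":[0,0,0],"rotation":[0,0,0],"gripper":1},{"travel":[0,0,0],"rotation":[0,0,0],"gripper":1}], "newtons": 30}}

```text
t: 12.2
tool_pos: [506.3, 37.6, 105.8]
eef_rot: [2.299, 2.141, 0.0]
contact_force: [-2.9, 0.3, 5.6]
gripper_width: 0.119
finger_force: 30.0
```

```bash
python3 -c "
from h import *
s=st()"
```

```text
t 12.2 TCP sifter [-145.   121.6  105.8] yaw tool y rel 0.0 z [ 0.  0. -1.] F [-2.88  0.3   5.62] w 0.119 30.0
```

>>> {"api": "apply_moves", "payload": {"steps": [{"travel":[0,0,-0.001],"rotation":[0,0,0],"gripper":1},{"travel":[0,0,-0.001],"rotation":[0,0,0],"gripper":1},{"travel":[0,0,-0.001],"rotation":[0,0,0],"gripper":1},{"travel":[0,0,-0.001],"rotation":[0,0,0],"gripper":1},{"travel":[0,0,0],"rotation":[0,0,0],"gripper":1},{"travel":[0,0,0],"rotation":[0,0,0],"gripper":1},{"travel":[0,0,0],"rotation":[0,0,0],"gripper":1},{"travel":[0,0,0],"rotation":[0,0,0],"gripper":1},{"travel":[0,0,0],"rotation":[0,0,0],"gripper":1},{"travel":[0,0,0],"rotation":[0,0,0],"gripper":1}]}}

```text
t: 13.2
tool_pos: [506.3, 37.6, 109.5]
eef_rot: [-2.299, -2.141, -0.0]
contact_force: [0.7, 0.9, -2.5]
gripper_width: 0.116
finger_force: 30.0
```

>>> {"api": "apply_moves", "payload": {"steps": [{"travel":[0,0,-0.001],"rotation":[0,0,0],"gripper":1},{"travel":[0,0,-0.001],"rotation":[0,0,0],"gripper":1},{"travel":[0,0,0],"rotation":[0,0,0],"gripper":1},{"travel":[0,0,0],"rotation":[0,0,0],"gripper":1},{"travel":[0,0,0],"rotation":[0,0,0],"gripper":1},{"travel":[0,0,0],"rotation":[0,0,0],"gripper":1},{"travel":[0,0,0],"rotation":[0,0,0],"gripper":1},{"travel":[0,0,0],"rotation":[0,0,0],"gripper":1},{"travel":[0,0,0],"rotation":[0,0,0],"gripper":1},{"travel":[0,0,0],"rotation":[0,0,0],"gripper":1}]}}

```text
t: 14.2
tool_pos: [506.4, 37.6, 111.5]
eef_rot: [-2.299, -2.141, -0.0]
contact_force: [2.2, 0.3, -3.7]
gripper_width: 0.114
finger_force: 30.0
```

>>> {"api": "apply_moves", "payload": {"steps": [{"travel":[0,0,-0.0005],"rotation":[0,0,0],"gripper":1},{"travel":[0,0,-0.0005],"rotation":[0,0,0],"gripper":1},{"travel":[0,0,-0.0005],"rotation":[0,0,0],"gripper":1},{"travel":[0,0,0],"rotation":[0,0,0],"gripper":1},{"travel":[0,0,0],"rotation":[0,0,0],"gripper":1},{"travel":[0,0,0],"rotation":[0,0,0],"gripper":1},{"travel":[0,0,0],"rotation":[0,0,0],"gripper":1},{"travel":[0,0,0],"rotation":[0,0,0],"gripper":1},{"travel":[0,0,0],"rotation":[0,0,0],"gripper":1},{"travel":[0,0,0],"rotation":[0,0,0],"gripper":1}]}}

```text
t: 15.2
tool_pos: [506.4, 37.6, 113.0]
eef_rot: [2.299, 2.141, 0.0]
contact_force: [1.8, 0.5, -1.7]
gripper_width: 0.115
finger_force: 30.0
```

>>> {"api": "apply_moves", "payload": {"steps": [{"travel":[0,0,-0.0005],"rotation":[0,0,0],"gripper":1},{"travel":[0,0,-0.0005],"rotation":[0,0,0],"gripper":1},{"travel":[0,0,-0.0005],"rotation":[0,0,0],"gripper":1},{"travel":[0,0,0],"rotation":[0,0,0],"gripper":1},{"travel":[0,0,0],"rotation":[0,0,0],"gripper":1},{"travel":[0,0,0],"rotation":[0,0,0],"gripper":1},{"travel":[0,0,0],"rotation":[0,0,0],"gripper":1},{"travel":[0,0,0],"rotation":[0,0,0],"gripper":1},{"travel":[0,0,0],"rotation":[0,0,0],"gripper":1},{"travel":[0,0,0],"rotation":[0,0,0],"gripper":1}]}}

```text
t: 16.2
tool_pos: [506.5, 37.6, 114.5]
eef_rot: [2.299, 2.141, 0.0]
contact_force: [2.2, 0.4, -3.5]
gripper_width: 0.115
finger_force: 30.0
```

>>> {"api": "apply_moves", "payload": {"steps": [{"travel":[0,0,-0.001],"rotation":[0,0,0],"gripper":1},{"travel":[0,0,-0.001],"rotation":[0,0,0],"gripper":1},{"travel":[0,0,-0.001],"rotation":[0,0,0],"gripper":1},{"travel":[0,0,-0.001],"rotation":[0,0,0],"gripper":1},{"travel":[0,0,0],"rotation":[0,0,0],"gripper":1},{"travel":[0,0,0],"rotation":[0,0,0],"gripper":1},{"travel":[0,0,0],"rotation":[0,0,0],"gripper":1},{"travel":[0,0,0],"rotation":[0,0,0],"gripper":1},{"travel":[0,0,0],"rotation":[0,0,0],"gripper":1},{"travel":[0,0,0],"rotation":[0,0,0],"gripper":1}]}}

```text
t: 17.2
tool_pos: [506.6, 37.6, 118.6]
eef_rot: [2.299, 2.141, 0.001]
contact_force: [4.8, 0.7, -3.3]
gripper_width: 0.116
finger_force: 30.0
```

>>> {"api": "apply_moves", "payload": {"steps": [{"travel":[0,0.0003,-0.0015],"rotation":[0,0,0],"gripper":1},{"travel":[0,0.0003,-0.0015],"rotation":[0,0,0],"gripper":1},{"travel":[0,0.0003,-0.0015],"rotation":[0,0,0],"gripper":1},{"travel":[0,0.0003,-0.0015],"rotation":[0,0,0],"gripper":1},{"travel":[0,0,0],"rotation":[0,0,0],"gripper":1},{"travel":[0,0,0],"rotation":[0,0,0],"gripper":1},{"travel":[0,0,0],"rotation":[0,0,0],"gripper":1},{"travel":[0,0,0],"rotation":[0,0,0],"gripper":1},{"travel":[0,0,0],"rotation":[0,0,0],"gripper":1},{"travel":[0,0,0],"rotation":[0,0,0],"gripper":1}]}}

```text
t: 18.2
tool_pos: [507.0, 37.6, 124.2]
eef_rot: [-2.298, -2.141, 0.002]
contact_force: [0.1, -0.6, -2.5]
gripper_width: 0.118
finger_force: 30.0
```

```bash
python3 - <<'E'
from h import *
import cv2
s=st()
cv2.imwrite("pics/w2.png",env.capture("wrist")[:,:,::-1])
E
```

```text
t 18.2 TCP sifter [-144.4  121.6  124.2] yaw tool y rel 0.0001 z [-0.001  0.    -1.   ] F [ 0.14 -0.61 -2.54] w 0.118 30.0
```

View pics/w2.png

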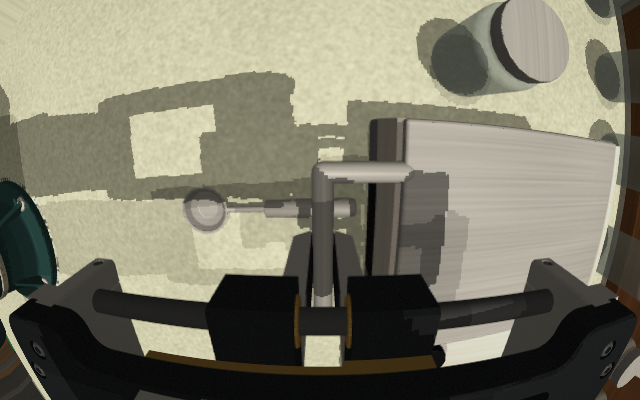

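The bar is held between the fingers, and the lid edge has risen 18 mm with only about 3 N. That's well beyond the 4 to 5 mm of play, so the lid isn't caught and the button stays untouched. Now the arc to about 45°.

```bash
python3 -c "
import numpy as np
t=np.linspace(.077,.785,31);x=-240*np.cos(t);z=240*np.sin(t)
print(np.round(np.c_[np.diff(x),np.diff(z)],1).tolist(), x[[0,10,20,30]]+95,z[[10,20,30]]+105.8)"
```

```text
[[0.5, 5.6], [0.6, 5.6], [0.8, 5.6], [0.9, 5.6], [1.0, 5.6], [1.2, 5.5], [1.3, 5.5], [1.4, 5.5], [1.6, 5.4], [1.7, 5.4], [1.8, 5.4], [1.9, 5.3], [2.1, 5.3], [2.2, 5.2], [2.3, 5.2], [2.4, 5.1], [2.5, 5.1], [2.7, 5.0], [2.8, 4.9], [2.9, 4.9], [3.0, 4.8], [3.1, 4.7], [3.2, 4.6], [3.3, 4.6], [3.5, 4.5], [3.6, 4.4], [3.7, 4.3], [3.8, 4.2], [3.9, 4.1], [4.0, 4.1]] [-144.28887146 -133.33938636 -109.73122791  -74.7731846 ] [179.69942243 231.04026637 275.43804347]
```

>>> {"api": "apply_moves", "payload": {"steps": [{"travel":[0,0.0005,-0.0056],"rotation":[0,0,0],"gripper":1},{"travel":[0,0.0006,-0.0056],"rotation":[0,0,0],"gripper":1},{"travel":[0,0.0008,-0.0056],"rotation":[0,0,0],"gripper":1},{"travel":[0,0.0009,-0.0056],"rotation":[0,0,0],"gripper":1},{"travel":[0,0.001,-0.0056],"rotation":[0,0,0],"gripper":1},{"travel":[0,0.0012,-0.0055],"rotation":[0,0,0],"gripper":1},{"travel":[0,0.0013,-0.0055],"rotation":[0,0,0],"gripper":1},{"travel":[0,0.0014,-0.0055],"rotation":[0,0,0],"gripper":1},{"travel":[0,0.0016,-0.0054],"rotation":[0,0,0],"gripper":1},{"travel":[0,0.0017,-0.0054],"rotation":[0,0,0],"gripper":1}]}}

```text
t: 19.25
tool_pos: [517.5, 36.8, 180.2]
eef_rot: [-2.297, -2.14, 0.003]
contact_force: [-5.5, 0.3, -0.8]
gripper_width: 0.116
finger_force: 30.0
```

```bash
python3 -c "
from h import *
s=st()"
```

```text
t 19.25 TCP sifter [-133.8  121.6  180.2] yaw tool y rel 0.0001 z [-0.003  0.    -1.   ] F [-5.45  0.3  -0.78] w 0.116 30.0
```

>>> {"api": "apply_moves", "payload": {"steps": [{"travel":[0,0.0015,-0.0054],"rotation":[0,0,0],"gripper":1},{"travel":[0,0.0016,-0.0053],"rotation":[0,0,0],"gripper":1},{"travel":[0,0.0018,-0.0053],"rotation":[0,0,0],"gripper":1},{"travel":[0,0.0022,-0.0052],"rotation":[0,0,0],"gripper":1},{"travel":[0,0.0023,-0.0052],"rotation":[0,0,0],"gripper":1},{"travel":[0,0.0024,-0.0051],"rotation":[0,0,0],"gripper":1},{"travel":[0,0.0025,-0.0051],"rotation":[0,0,0],"gripper":1},{"travel":[0,0.0027,-0.005],"rotation":[0,0,0],"gripper":1},{"travel":[0,0.0028,-0.0049],"rotation":[0,0,0],"gripper":1},{"travel":[0,0.0029,-0.0049],"rotation":[0,0,0],"gripper":1}]}}

```text
t: 20.25
tool_pos: [540.4, 35.2, 232.3]
eef_rot: [-2.298, -2.14, 0.001]
contact_force: [-6.9, -0.2, 0.6]
gripper_width: 0.119
finger_force: 30.0
```

```bash
python3 -c "
from h import *
s=st()"
```

```text
t 20.25 TCP sifter [-110.8  121.6  232.3] yaw tool y rel 0.0001 z [-0.001  0.    -1.   ] F [-6.94 -0.22  0.63] w 0.119 30.0
```

>>> {"api": "apply_moves", "payload": {"steps": [{"travel":[0,0.0027,-0.0048],"rotation":[0,0,0],"gripper":1},{"travel":[0,0.0028,-0.0047],"rotation":[0,0,0],"gripper":1},{"travel":[0,0.003,-0.0046],"rotation":[0,0,0],"gripper":1},{"travel":[0,0.0033,-0.0046],"rotation":[0,0,0],"gripper":1},{"travel":[0,0.0035,-0.0045],"rotation":[0,0,0],"gripper":1},{"travel":[0,0.0036,-0.0044],"rotation":[0,0,0],"gripper":1},{"travel":[0,0.0037,-0.0043],"rotation":[0,0,0],"gripper":1},{"travel":[0,0.0038,-0.0042],"rotation":[0,0,0],"gripper":1},{"travel":[0,0.0039,-0.0041],"rotation":[0,0,0],"gripper":1},{"travel":[0,0.004,-0.0041],"rotation":[0,0,0],"gripper":1}]}}

```text
t: 21.25
tool_pos: [574.7, 32.9, 278.1]
eef_rot: [2.298, 2.141, 0.001]
contact_force: [-7.7, 0.6, 4.8]
gripper_width: 0.117
finger_force: 30.0
```

>>> {"api": "apply_moves", "payload": {"steps": [{"travel":[0,0,0],"rotation":[0,0,0],"gripper":1},{"travel":[0,0,0],"rotation":[0,0,0],"gripper":1},{"travel":[0,0,0],"rotation":[0,0,0],"gripper":1},{"travel":[0,0,0],"rotation":[0,0,0],"gripper":1},{"travel":[0,0,0],"rotation":[0,0,0],"gripper":1},{"travel":[0,0,0],"rotation":[0,0,0],"gripper":1},{"travel":[0,0,0],"rotation":[0,0,0],"gripper":1},{"travel":[0,0,0],"rotation":[0,0,0],"gripper":1},{"travel":[0,0,0],"rotation":[0,0,0],"gripper":1},{"travel":[0,0,0],"rotation":[0,0,0],"gripper":1}]}}

```text
t: 22.25
tool_pos: [575.0, 32.8, 278.4]
eef_rot: [2.298, 2.141, 0.002]
contact_force: [-8.2, 0.4, 4.2]
gripper_width: 0.116
finger_force: 30.0
```

```bash
python3 - <<'E'
from h import *
import cv2
s=st(); print(np.arctan2(s[2]-105.8,95-s[0]),np.hypot(s[2]-105.8,95-s[0]))
a=env.capture("scene")[100:350,120:440,::-1];b=env.capture("top")[100:300,270:526,::-1]
cv2.imwrite("pics/end.png",np.hstack([cv2.resize(a,(400,312)),cv2.resize(b,(400,312))]))
E
```

```text
t 22.25 TCP sifter [-76.2 121.7 278.4] yaw tool y rel 0.0002 z [ 0.002  0.    -1.   ] F [-8.18  0.36  4.2 ] w 0.116 30.0
0.789379520391735 243.1171340402398
```

View pics/end.png

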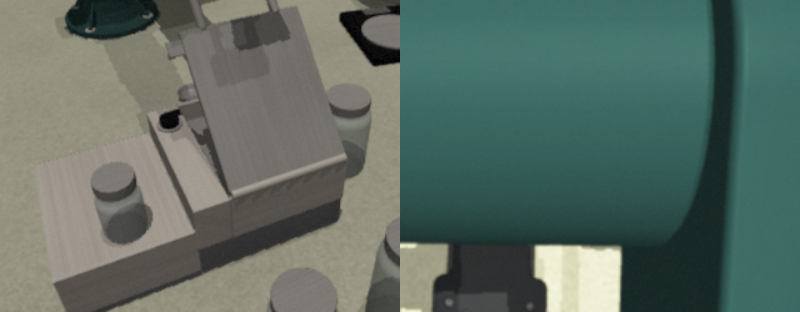

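The scene view shows the lid standing about half open (bar arms at the top around (200,10) to (270,5)), the jar on its roof and the button up. The top view is blocked by the arm. The tool pose gives 0.79 rad, the grip is 30 N and everything is still, so I'm handing in.

```bash
python3 -c "
from station import env
print(env.hand_in())"
```

```text
the job is handed in; nothing more can be done
None
```

I've handed the job in, though no verdict came back: the drawer is home, the tug showed the lid wasn't caught so I left the button alone, and the gripper is holding the lid open at about 45° (0.79 rad).

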